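# Lock the bayonet cap on the cellar's wine filter

## Robot

A 7-joint arm with a two-finger parallel gripper is mounted at the origin on the work surface. World frame = base frame: x ahead of the robot, y to its left, z up, the work surface at z = 0. Lengths are in m, angles in rad, forces in N, time in s.
With the tool pointing down it reaches from about 0.425 to 0.875 m from the base axis. Payload 4.7 kg.
Tool frame: the origin (TCP) lies at the very end of the fingers, on their centre line; the grasp point (between the pads) lies 19 mm behind it; z points along the fingers, y is the line along which they close (so a half turn about z gives the same grasp; the last joint's range is limited). The gripper opens to 87 mm and grips with 3 to 60 N. Pads are 19 mm wide; open, the fingers measure 117 mm over their backs; the gripper's body (75 mm by 190 mm) begins 51 mm behind the grasp point.
Start: joints at [1.149, 0.321, -0.07, 1.45, 0.023, 1.371, -0.057], TCP at [0.274, -0.589, 0.198] pointing down, gripper open.
Joint ranges: [-2.86, 2.86], [-0.3, 2.09], [-1.38, 1.24], [0.06, 2.45], [-1.56, 4.7], [0.09, 2.05], [-2.69, 2.69]. Speed limits (rad/s): [2.57, 2.57, 3.14, 3.14, 3.14, 3.14, 3.14].

## Interface

Orientations are given as a rotation vector (axis times angle).
In Python, from bench import ctrl, vision gives the robot as it stands.
- The arm moves only by the tool jog_arm, never from a script. Its argument "increments" is a list of rows, each an object of numbers: "tx", "ty", "tz": the shift along the tool's x, y, z in mm; "wx", "wy", "wz": the turn, a rotation vector about the tool's x, y, z in rad; "gripper": the opening, from 0 (shut) to 1 (fully open). In form: [{"tx": .., "ty": .., "tz": .., "wx": .., "wy": .., "wz": .., "gripper": ..}, ...]. A call has exactly 5 rows; each row is the pose to reach, as a shift and turn from the pose commanded when the call began, along the tool's axes at that moment; what a row does not reach only later rows make up. A row lasts 1/12 s, in which the tool goes at most 41.7 mm and 7.16 degrees, less where a joint would pass 70% of its speed; a pose out of reach is approached as far as the arm can. A call with a gripper value outside its range is refused whole. The fingers move at their own pace and stop on an object; "grip_force" is the grip in N (left out, the last holds). Time passes only in rows, so rows that repeat a pose let the fingers close, or fill a call up. It gives the time, the measured TCP pose, the force, the opening and the grip force at its end, in the units of the state.
- ctrl.get_state(): the state, without advancing time (a new reading comes with each control period).
- vision.get_image(name): name is "scene" or "top"; returns a dict with "color" (420x560x3 uint8, blue, green, red), "fx", "fy", "cx", "cy" (pixels), "k1" (the pictures are not rectified: a ray, as slopes to the right and down, at radius r is drawn at 1 + k1 r^2 times it, then the intrinsics apply), "extrinsics" (4x4, takes a point from world to camera coordinates). Camera axes: x right, y down, z forward; pixel columns grow to the right and rows downward; lengths in m; the calibration is good to about 2 mm. A picture is of the moment at which its call begins. There is no depth.
- ctrl.close_job(): hands the job in; it is judged then, once.
Trained networks look in the newest picture that a camera, given by its name, has taken for a name from the list of things; names that differ only in an ending like _2 or _b are one class to them, and where a whole thing is asked for, a point or a joint stands for the part that bears it (a point fixed in the world has none). Each returns a list of dicts, best first, with "conf" (0 to 1); they miss things now and then, are a little off and sometimes report something else, mostly with a low value. They report only what shows in the picture. A call takes as long as a camera call. They do not tell look-alikes from the thing itself.
- vision.spot_in(camera, thing): "bbox" ([left, top, right, bottom] in pixels, round what is visible of it).
The state is a dict: "time": time; "joint_positions": joint angles; "qd": joint speeds; "joint_torque": joint torques, N m; "position": TCP position; "tool_rot": TCP orientation; "ft_force": force on the tool from outside, world axes, zero at the start; "torque": the same for the moment, N m; "grip_width": opening from 0.0 (shut) to 1.0 (fully open); "grip_force": force on a finger pad.
Only numpy, scipy, OpenCV 4.12 (cv2) and the standard library are available. Lean on these libraries where they do the work, as an engineer would, in place of code of your own. Each camera call takes 0.05 s, during which the arm holds its last target. There are 200 camera calls.

## Task

Close the wine filter: take the steel cap with the two lugs and the black grip bar, set it into the mouth of the filter housing with its lugs in the two slots, press it down against the sprung seat and twist it a quarter turn clockwise (seen from above) so that it stays locked down under the flange, then let go. Leave the plain round lid and the wine glass where they stand.

Things in the scene. Friction and masses are not known exactly. Their poses are not given: they have to be found in the camera images.
- housing: Fixed upright steel pot, 134 mm wide, 90 high; origin: underside centre. Top flange (z 82-90) has a 92 mm hole with slots along ±x out to radius 62, 36 wide. Low hose nipples at ±y, to radius 95. Sprung rubber seat, top at z 78, sinks 16 (4.5 to 9 N). A cap turns, clockwise only, 0 to 90 deg (stop just past), when its underside is at z 62-72; aim for 66. Let go, it rises to 72 under the flange.
- cap: Loose bayonet cap, 300 g, upright on the table; origin: underside centre, z up. Round steel plug, 84 mm wide at the top, 76 lower down, 32 high. Two lugs at its foot along +x and -x reach radius 55, 14 wide, 10 high. Black upright grip bar on top, centred, 66 long along x (in line with the lugs), 16 thick in y, from z 32 to 77. The same after a half turn. Spring lifts it if not turned.
- plain_lid: Bystander: plain round steel lid, loose, 96 mm wide, 14 thick, no lugs, with a round black knob 32 wide reaching 42 high. Origin: underside centre. Must stay where it is.
- glass: Bystander: an empty stemmed wine glass, loose, 72 mm in diameter and 170 mm high, upright on the table. Origin at the centre of its foot. Must stay where it is.
Things that resemble listed ones, but are neither listed nor needed, are in the scene too. What is shaped like the cap but orange or yellow is not meant.

How it is judged:
By the outcome, as a careful person would: the job done as asked, in the order asked, and still so for the second after the job is handed in, with the robot touching nothing.
It also fails if it takes over 51 s, if anything falls off the work surface, if the arm or the gripper's body presses on something with over 40 N, if the wrist force passes 120 N, or if a joint passes its speed limit or range.

## Working session

There is one attempt and no reset: what is moved stays moved. The work goes in short steps, Python scripts to look and compute and a tool call to move; the robot and the scene stay as the last step left them, time stands still between calls to the robot, and variables do not carry over. Pictures are saved under pics/ and viewed, at most 10 in all, crops included, and the job is handed in when it is done.

Besides the shell and the picture viewer there is one more tool, called after ">>>" by a JSON object that holds its "method" and its "body", one argument or row to a line. jog_arm: Moves the arm, as the interface text tells. Its arguments: {"type":"object","properties":{"increments":{"type":"array"},"grip_force":{"type":"number"}},"required":["increments"]}

```bash
mkdir -p pics; cat > h.py <<'E'
import numpy as np, cv2
from scipy.spatial.transform import Rotation as R
from bench import ctrl, vision
def ray(im,u,v):
    x=(u-im["cx"])/im["fx"]; y=(v-im["cy"])/im["fy"]
    a,b=x,y
    for _ in range(20):
        s=1+im["k1"]*(a*a+b*b); a,b=x/s,y/s
    E=np.array(im["extrinsics"]); d=E[:3,:3].T@np.array([a,b,1]); o=-E[:3,:3].T@E[:3,3]
    return o,d
def at(im,u,v,z):
    o,d=ray(im,u,v); return o+d*(z-o[2])/d[2]
def proj(im,p):
    E=np.array(im["extrinsics"]); c=E[:3,:3]@np.array(p)+E[:3,3]; a,b=c[0]/c[2],c[1]/c[2]
    s=1+im["k1"]*(a*a+b*b); return im["cx"]+im["fx"]*a*s, im["cy"]+im["fy"]*b*s
E
python3 - <<'E'
from h import *
for n in("scene","top"):
    im=vision.get_image(n); cv2.imwrite(f"pics/{n}0.png",im["color"])
    o,_=ray(im,280,210); print(n,o,im["fx"])
    for t in("housing","cap","plain_lid","glass"):
        for d in vision.spot_in(n,t)[:4]: 
            b=d["bbox"]; print(t,round(d["conf"],2),np.round(b), at(im,(b[0]+b[2])/2,(b[1]+b[3])/2,0.04).round(3))
s=ctrl.get_state(); print(s)
E
```

```text
scene [1.15998944 0.03791127 0.85609518] 444.96860835435757
housing 0.59 [345. 142. 416. 219.] [0.475 0.099 0.04 ]
housing 0.33 [249. 231. 288. 301.] [ 0.756 -0.094  0.04 ]
cap 0.77 [131. 142. 165. 188.] [ 0.565 -0.447  0.04 ]
cap 0.68 [190. 187. 227. 236.] [ 0.656 -0.259  0.04 ]
cap 0.57 [189. 134. 224. 182.] [ 0.508 -0.319  0.04 ]
plain_lid 0.85 [257. 159. 296. 189.] [ 0.515 -0.141  0.04 ]
glass 0.88 [251. 233. 285. 299.] [ 0.755 -0.095  0.04 ]
top [ 0.49691024 -0.10100355  1.2008755 ] 492.2033633528579
cap 0.86 [402. 223. 437. 264.] [ 0.56  -0.462  0.04 ]
cap 0.81 [316. 188. 353. 233.] [ 0.641 -0.263  0.04 ]
cap 0.78 [344. 252. 384. 293.] [ 0.495 -0.327  0.04 ]
plain_lid 0.85 [269. 256. 307. 295.] [ 0.49  -0.149  0.04 ]
glass 0.94 [248. 132. 277. 174.] [ 0.785 -0.093  0.04 ]
{'time': 0.5, 'joint_positions': array([ 1.14911242,  0.32103042, -0.07008085,  1.45055512,  0.02256623,
        1.37078349, -0.05690496]), 'qd': array([ 0.00138479, -0.0012275 ,  0.000222  , -0.00208757, -0.00034938,
       -0.00117437,  0.00068842]), 'joint_torque': array([-2.84377654e-05, -4.90605354e+01, -4.02736114e-01, -3.12464190e+01,
       -6.36794069e-02,  3.45729128e-02,  3.30414548e-05]), 'position': array([ 0.27435501, -0.58926045,  0.19793888]), 'tool_rot': array([ 3.06730114e+00,  6.79106494e-01, -2.51792320e-05]), 'ft_force': array([-0.74895368,  0.3357222 ,  0.19368126]), 'torque': array([0.01617917, 0.03130646, 0.02137026]), 'grip_force': 0.0, 'grip_width': 1.0002582189417304}
```

View pics/scene0.png

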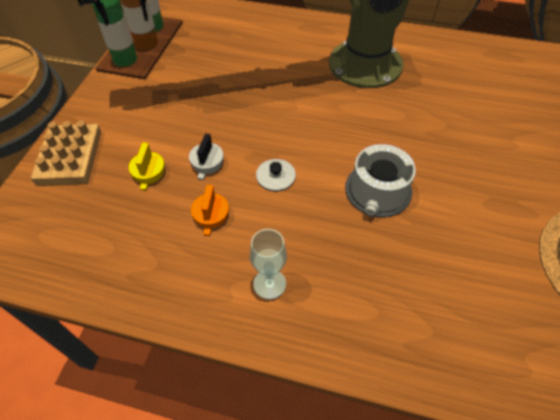

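View pics/top0.png

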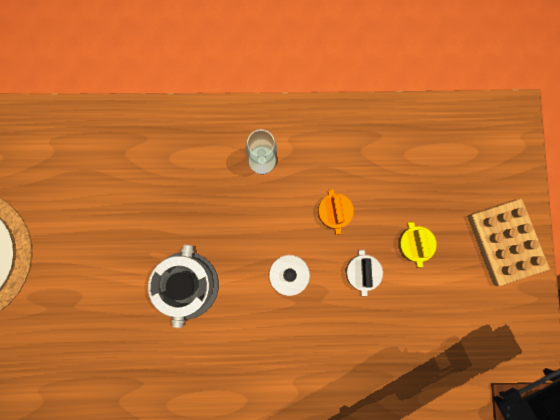

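The scene picture shows the steel cap with the black bar at (206,156), the orange cap at (210,210), the yellow cap at (147,167), the plain lid at (276,175), the glass at (268,265) and the housing at (382,180). In the top view these are the steel cap (365,273), orange (336,211), yellow (418,244), lid (289,275), glass (262,152) and housing (183,286).
Things that could be mistaken for the cap in the top view: orange (336,211), yellow (418,244) and the lid (289,275). I choose the steel one at (365,273) and check it in a crop.

```bash
python3 - <<'E'
from h import *
im=vision.get_image("top"); c=im["color"]; cv2.imwrite("pics/raw.png",c)
a=cv2.resize(c[243:303,335:395],(400,400),interpolation=cv2.INTER_CUBIC)
b=cv2.resize(c[241:331,138:228],(400,400),interpolation=cv2.INTER_CUBIC)
cv2.imwrite("pics/crop.png",np.hstack([a,b]))
E
```

```text
(no output)
```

View pics/crop.png

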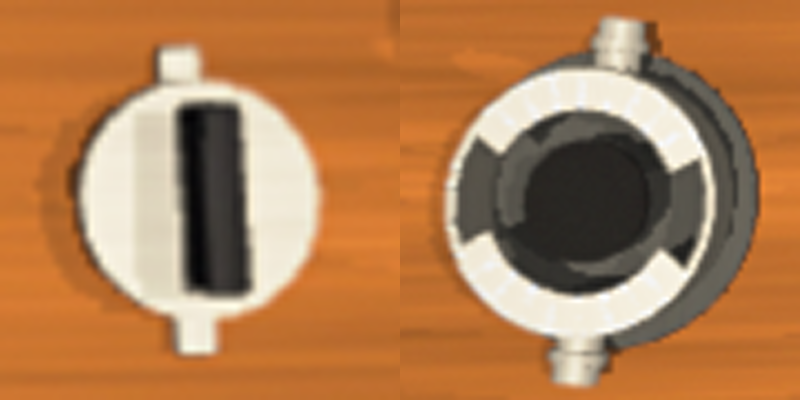

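The crop confirms the choice. The left half shows the steel plug with a black bar, centred near crop (199,200), with lug tips at (180,45) and (196,355). The right half shows the housing flange centred near (581,202), with nipples at (622,20) and (576,385) and slots left and right.

```bash
cat >> h.py <<'E'
def plan(target,yaw_y):
    "shift (mm, tool axes) and wz to TCP target with tool y at world yaw"
    s=ctrl.get_state(); Rt=R.from_rotvec(s["tool_rot"]); M=Rt.as_matrix()
    d=M.T@(np.array(target)-s["position"])*1000
    ty=np.arctan2(M[1,1],M[0,1])
    x=np.array([-np.sin(yaw_y),np.cos(yaw_y),0]); y=np.array([np.cos(yaw_y),np.sin(yaw_y),0]); 
    G=np.column_stack([np.cross(y,[0,0,-1]),y,[0,0,-1]])
    rv=R.from_matrix(M.T@G).as_rotvec()
    print("t",s["time"],"pos",s["position"].round(4),"yawy",np.degrees(ty).round(1),"grip",round(s["grip_width"],3),round(s["grip_force"],1),"F",s["ft_force"].round(1),"q",s["joint_positions"].round(2)); print("shift",d.round(1),"rot",rv.round(3))
E
python3 - <<'E'
from h import *
im=vision.get_image("top")
cap=lambda x,y:(335+(x+.5)/6.6667-.5,243+(y+.5)/6.6667-.5)
hou=lambda x,y:(138+(x-400+.5)/4.4444-.5,241+(y+.5)/4.4444-.5)
A=lambda f,x,y,z: at(im,*f(x,y),z)
c=A(cap,199,200,.032); l1=A(cap,180,45,.01); l2=A(cap,196,355,.003); b=A(cap,229,199,.077)
print("cap",c,l1,l2,(l1+l2)/2,b,np.linalg.norm(l1-l2)); d=l1-l2; print(np.degrees(np.arctan2(d[1],d[0])))
d=A(cap,223,103,.077)-A(cap,232,295,.077); print("bar",np.linalg.norm(d),np.degrees(np.arctan2(d[1],d[0])))
h=A(hou,581,202.5,.09); n1=A(hou,622,20,.025); n2=A(hou,576,385,.025)
d=n1-n2; print("h",h,(n1+n2)/2,np.linalg.norm(d),np.degrees(np.arctan2(d[1],d[0])))
print("flange dia",np.linalg.norm(A(hou,447,202,.09)-A(hou,715,202,.09)))
d=A(hou,462,190,.09)-A(hou,712,213,.09);print("slot",np.degrees(np.arctan2(d[1],d[0])))
# cross-check in scene camera
s=vision.get_image("scene"); g=s["color"].copy(); g=cv2.resize(g[120:240,170:430],(780,360),interpolation=cv2.INTER_CUBIC)
def circ(c,z,r,col):
    for t in np.linspace(0,6.28,60):
        u,v=proj(s,[c[0]+r*np.cos(t),c[1]+r*np.sin(t),z]); cv2.circle(g,(int((u-170)*3),int((v-120)*3)),1,col,-1)
circ(c,.032,.042,(255,0,0)); circ(h,.09,.067,(255,0,0)); circ(h,.09,.046,(0,0,255))
for dd in(82.8,262.8):
    t=np.radians(dd)
    for r in (.046,.062):
        u,v=proj(s,[h[0]+r*np.cos(t),h[1]+r*np.sin(t),.09]); cv2.circle(g,(int((u-170)*3),int((v-120)*3)),3,(0,255,0),-1)
cv2.imwrite("pics/chk.png",g)
plan([c[0],c[1],.15],np.radians(-87))
E
```

```text
cap [ 0.4938039  -0.32989417  0.032     ] [ 0.549704   -0.32964906  0.01      ] [ 0.43831666 -0.3320941   0.003     ] [ 0.49401033 -0.33087158  0.0065    ] [ 0.49407358 -0.33135597  0.077     ] 0.11163385080005747
1.2574900953803336
bar 0.06491787617836586 0.19690607362073625
h [0.47250775 0.09688997 0.09      ] [0.47201246 0.09886345 0.025     ] 0.19090150221801927 -6.815543546627395
flange dia 0.13231788864267008
slot 83.44845457955053
t 0.65 pos [ 0.2744 -0.5893  0.198 ] yawy -65.0 grip 1.0 0.0 F [0.2 0.4 0.1] q [ 1.15  0.32 -0.07  1.45  0.02  1.37 -0.06]
shift [ 308.4 -142.5   48. ] rot [ 0.    -0.     0.383]
```

View pics/chk.png

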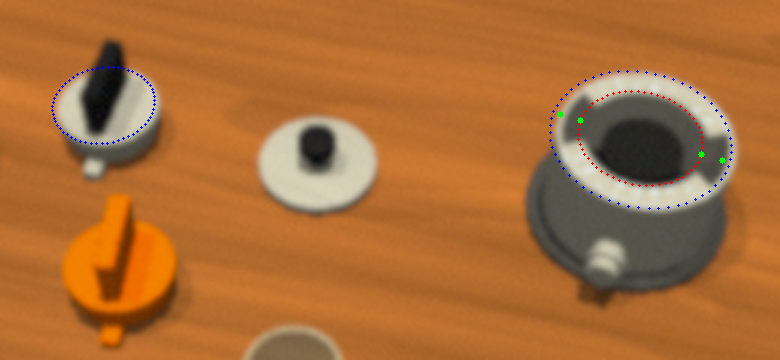

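The blue circles line up with the cap and the flange, and the green dots with the slots, to within 2 px in the second camera. The poses hold. Approaching now.

>>> {"method": "jog_arm", "body": {
  "increments": [
    {"tx": 37,"ty": -17,"tz": 6,"wz": 0.08,"gripper": 1},
    {"tx": 74,"ty": -34,"tz": 12,"wz": 0.16,"gripper": 1},
    {"tx": 111,"ty": -51,"tz": 17,"wz": 0.24,"gripper": 1},
    {"tx": 148,"ty": -68,"tz": 23,"wz": 0.32,"gripper": 1},
    {"tx": 185,"ty": -85,"tz": 29,"wz": 0.42,"gripper": 1}
  ],
  "grip_force": 30
}}

```text
validation failed for argument at $.in...
```

```bash
python3 -c "
from h import *
plan([.494,-.3305,.12],np.radians(-89))"
```

```text
t 0.65 pos [ 0.2744 -0.5893  0.198 ] yawy -65.0 grip 1.0 0.0 F [0.2 0.4 0.1] q [ 1.15  0.32 -0.07  1.45  0.02  1.37 -0.06]
shift [ 308.3 -141.9   78. ] rot [ 0.    -0.     0.418]
```

>>> {"method": "jog_arm", "body": {
  "increments": [
    {"tx": 37,"ty": -17,"tz": 6,"wx": 0,"wy": 0,"wz": 0.08,"gripper": 1},
    {"tx": 74,"ty": -34,"tz": 12,"wx": 0,"wy": 0,"wz": 0.16,"gripper": 1},
    {"tx": 111,"ty": -51,"tz": 17,"wx": 0,"wy": 0,"wz": 0.24,"gripper": 1},
    {"tx": 148,"ty": -68,"tz": 23,"wx": 0,"wy": 0,"wz": 0.32,"gripper": 1},
    {"tx": 185,"ty": -85,"tz": 29,"wx": 0,"wy": 0,"wz": 0.42,"gripper": 1}
  ],
  "grip_force": 30
}}

```text
time: 1.07
position: [0.4072, -0.4326, 0.1691]
tool_rot: [3.141, 0.018, 0.001]
ft_force: [0.2, -0.4, -0.0]
grip_width: 1.003
grip_force: 0.0
```

```bash
python3 -c "
from h import *
plan([.494,-.3305,.12],np.radians(-89))"
```

```text
t 1.0667 pos [ 0.4072 -0.4326  0.1691] yawy -89.4 grip 1.003 0.0 F [ 0.2 -0.4 -0. ] q [ 0.89  0.22 -0.14  1.63  0.03  1.29 -0.81]
shift [  87.9 -101.2   49. ] rot [ 0.001 -0.001 -0.006]
```

>>> {"method": "jog_arm", "body": {
  "increments": [
    {"tx": 22,"ty": -26,"tz": 12,"wx": 0,"wy": 0,"wz": 0,"gripper": 1},
    {"tx": 45,"ty": -52,"tz": 25,"wx": 0,"wy": 0,"wz": 0,"gripper": 1},
    {"tx": 68,"ty": -78,"tz": 37,"wx": 0,"wy": 0,"wz": -0.006,"gripper": 1},
    {"tx": 88,"ty": -102,"tz": 49,"wx": 0,"wy": 0,"wz": -0.006,"gripper": 1},
    {"tx": 88,"ty": -102,"tz": 49,"wx": 0,"wy": 0,"wz": -0.006,"gripper": 1}
  ]
}}

```text
time: 1.48
position: [0.4967, -0.3215, 0.1176]
tool_rot: [-3.135, -0.052, 0.0]
ft_force: [-0.2, 1.2, -1.1]
grip_width: 0.997
grip_force: 0.0
```

```bash
python3 -c "
from h import *
plan([.494,-.3305,.040],np.radians(-89))
im=vision.get_image('scene'); cv2.imwrite('pics/a1.png',cv2.resize(im['color'][90:240,110:310],(800,600),interpolation=2))"
```

```text
t 1.4833 pos [ 0.4967 -0.3215  0.1176] yawy -88.1 grip 0.997 0.0 F [-0.2  1.2 -1.1] q [ 0.73  0.26 -0.23  1.69  0.06  1.2  -1.05]
shift [-3.   9.4 77.5] rot [-0.006 -0.     0.015]
```

View pics/a1.png

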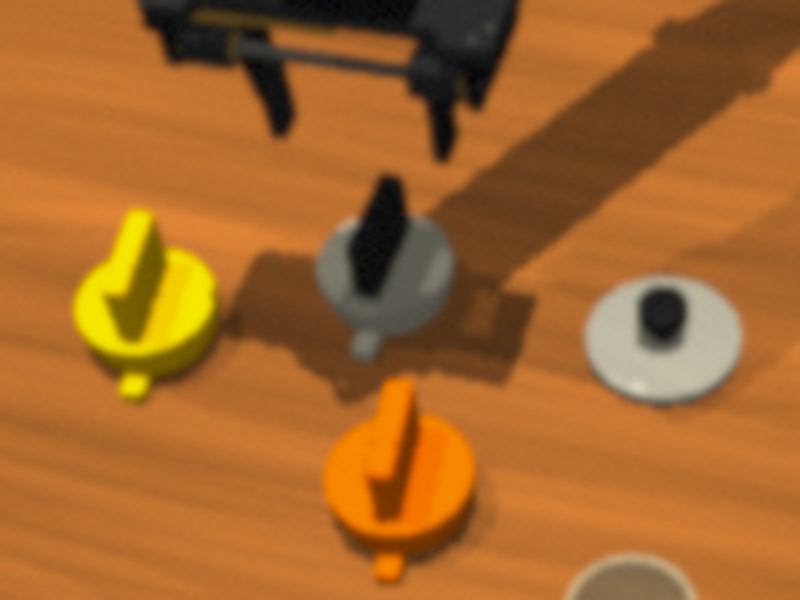

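The gripper is above the cap, with its fingers at (275,130) and (445,155) either side of the bar top at (390,180). The arm is still overshooting and settling, so I go by its commanded pose and descend.

>>> {"method": "jog_arm", "body": {
  "increments": [
    {"tx": 0,"ty": 0,"tz": 0,"wx": 0,"wy": 0,"wz": 0,"gripper": 1},
    {"tx": 0,"ty": 0,"tz": 0,"wx": 0,"wy": 0,"wz": 0,"gripper": 1},
    {"tx": 0,"ty": 0,"tz": 15,"wx": 0,"wy": 0,"wz": 0,"gripper": 1},
    {"tx": 0,"ty": 0,"tz": 25,"wx": 0,"wy": 0,"wz": 0,"gripper": 1},
    {"tx": 0,"ty": 0,"tz": 30,"wx": 0,"wy": 0,"wz": 0,"gripper": 1}
  ]
}}

```text
time: 1.95
position: [0.4908, -0.3319, 0.0887]
tool_rot: [-3.141, -0.03, 0.003]
ft_force: [0.2, -0.2, -0.2]
grip_width: 0.998
grip_force: 0.0
```

```bash
python3 -c "
from h import *
plan([.494,-.3305,.040],np.radians(-89))"
```

```text
t 1.95 pos [ 0.4908 -0.3319  0.0887] yawy -88.9 grip 0.998 0.0 F [ 0.2 -0.2 -0.2] q [ 0.73  0.29 -0.22  1.72  0.07  1.14 -1.05]
shift [ 3.3 -1.3 48.7] rot [-0.     0.002  0.002]
```

>>> {"method": "jog_arm", "body": {
  "increments": [
    {"tx": 1,"ty": 0,"tz": 15,"wx": 0,"wy": 0,"wz": 0,"gripper": 1},
    {"tx": 2,"ty": -1,"tz": 30,"wx": 0,"wy": 0,"wz": 0,"gripper": 1},
    {"tx": 2,"ty": -1,"tz": 42,"wx": 0,"wy": 0,"wz": 0,"gripper": 1},
    {"tx": 2,"ty": -1,"tz": 49,"wx": 0,"wy": 0,"wz": 0,"gripper": 1},
    {"tx": 2,"ty": -1,"tz": 49,"wx": 0,"wy": 0,"wz": 0,"gripper": 1}
  ]
}}

```text
time: 2.37
position: [0.493, -0.3294, 0.039]
tool_rot: [-3.14, -0.033, 0.005]
ft_force: [-0.1, -0.1, -0.3]
grip_width: 0.997
grip_force: 0.0
```

>>> {"method": "jog_arm", "body": {
  "increments": [
    {"tx": 0,"ty": 0,"tz": 0,"wx": 0,"wy": 0,"wz": 0,"gripper": 1},
    {"tx": 0,"ty": 0,"tz": 0,"wx": 0,"wy": 0,"wz": 0,"gripper": 0.1},
    {"tx": 0,"ty": 0,"tz": 0,"wx": 0,"wy": 0,"wz": 0,"gripper": 0.1},
    {"tx": 0,"ty": 0,"tz": 0,"wx": 0,"wy": 0,"wz": 0,"gripper": 0.1},
    {"tx": 0,"ty": 0,"tz": 0,"wx": 0,"wy": 0,"wz": 0,"gripper": 0}
  ]
}}

```text
time: 2.78
position: [0.4949, -0.3299, 0.0416]
tool_rot: [3.141, 0.034, 0.001]
ft_force: [0.1, 0.3, -0.2]
grip_width: 0.781
grip_force: 0.0
```

>>> {"method": "jog_arm", "body": {
  "increments": [
    {"tx": 0,"ty": 0,"tz": 0,"wx": 0,"wy": 0,"wz": 0,"gripper": 0},
    {"tx": 0,"ty": 0,"tz": 0,"wx": 0,"wy": 0,"wz": 0,"gripper": 0},
    {"tx": 0,"ty": 0,"tz": 0,"wx": 0,"wy": 0,"wz": 0,"gripper": 0},
    {"tx": 0,"ty": 0,"tz": 0,"wx": 0,"wy": 0,"wz": 0,"gripper": 0},
    {"tx": 0,"ty": 0,"tz": 0,"wx": 0,"wy": 0,"wz": 0,"gripper": 0}
  ],
  "grip_force": 45
}}

```text
time: 3.2
position: [0.4945, -0.3297, 0.0409]
tool_rot: [3.141, 0.034, -0.0]
ft_force: [0.3, -0.4, -0.1]
grip_width: 0.403
grip_force: 0.0
```

```bash
python3 -c "
from h import *
plan([.494,-.3305,.040],np.radians(-89))"
```

```text
t 3.2 pos [ 0.4945 -0.3297  0.0409] yawy -88.8 grip 0.403 0.0 F [ 0.3 -0.4 -0.1] q [ 0.73  0.34 -0.22  1.76  0.08  1.05 -1.07]
shift [-0.5  0.8  0.9] rot [0.    0.    0.004]
```

>>> {"method": "jog_arm", "body": {
  "increments": [
    {"tx": 0,"ty": 0,"tz": 0,"wx": 0,"wy": 0,"wz": 0,"gripper": 0},
    {"tx": 0,"ty": 0,"tz": 0,"wx": 0,"wy": 0,"wz": 0,"gripper": 0},
    {"tx": 0,"ty": 0,"tz": 0,"wx": 0,"wy": 0,"wz": 0,"gripper": 0},
    {"tx": 0,"ty": 0,"tz": 0,"wx": 0,"wy": 0,"wz": 0,"gripper": 0},
    {"tx": 0,"ty": 0,"tz": 0,"wx": 0,"wy": 0,"wz": 0,"gripper": 0}
  ]
}}

```text
time: 3.62
position: [0.4946, -0.3294, 0.0408]
tool_rot: [-3.141, -0.035, 0.0]
ft_force: [-0.9, 0.2, 0.3]
grip_width: 0.179
grip_force: 45.0
```

>>> {"method": "jog_arm", "body": {
  "increments": [
    {"tx": 0,"ty": 0,"tz": 0,"wx": 0,"wy": 0,"wz": 0,"gripper": 0},
    {"tx": 0,"ty": 0,"tz": -5,"wx": 0,"wy": 0,"wz": 0,"gripper": 0},
    {"tx": 0,"ty": 0,"tz": -15,"wx": 0,"wy": 0,"wz": 0,"gripper": 0},
    {"tx": 0,"ty": 0,"tz": -30,"wx": 0,"wy": 0,"wz": 0,"gripper": 0},
    {"tx": 0,"ty": 0,"tz": -50,"wx": 0,"wy": 0,"wz": 0,"gripper": 0}
  ]
}}

```text
time: 4.03
position: [0.4934, -0.3293, 0.0906]
tool_rot: [-3.14, -0.034, 0.004]
ft_force: [-0.4, 0.0, -3.0]
grip_width: 0.177
grip_force: 45.0
```

```bash
python3 -c "
from h import *
plan([.4725,.097,.210],np.radians(-7))"
```

```text
t 4.0333 pos [ 0.4934 -0.3293  0.0906] yawy -88.8 grip 0.177 45.0 F [-0.4  0.  -3. ] q [ 0.73  0.29 -0.22  1.72  0.07  1.14 -1.06]
shift [ -11.9 -426.8 -118.8] rot [-3.000e-03  1.000e-03 -1.427e+00]
```

>>> {"method": "jog_arm", "body": {
  "increments": [
    {"tx": 0,"ty": 0,"tz": -28,"wx": 0,"wy": 0,"wz": 0,"gripper": 0},
    {"tx": -1,"ty": -10,"tz": -55,"wx": 0,"wy": 0,"wz": 0,"gripper": 0},
    {"tx": -2,"ty": -30,"tz": -80,"wx": 0,"wy": 0,"wz": -0.06,"gripper": 0},
    {"tx": -3,"ty": -55,"tz": -105,"wx": 0,"wy": 0,"wz": -0.14,"gripper": 0},
    {"tx": -4,"ty": -85,"tz": -120,"wx": 0,"wy": 0,"wz": -0.23,"gripper": 0}
  ]
}}

```text
time: 4.45
position: [0.4892, -0.2461, 0.2147]
tool_rot: [3.113, 0.395, 0.005]
ft_force: [0.8, 1.3, -1.2]
grip_width: 0.174
grip_force: 45.0
```

```bash
python3 -c "
from h import *
plan([.4725,.097,.210],np.radians(-7))"
```

```text
t 4.45 pos [ 0.4892 -0.2461  0.2147] yawy -75.5 grip 0.174 45.0 F [ 0.8  1.3 -1.2] q [ 0.69  0.11 -0.29  1.68  0.03  1.36 -0.93]
shift [  69.6 -336.4    3.6] rot [ 0.005 -0.    -1.196]
```

>>> {"method": "jog_arm", "body": {
  "increments": [
    {"tx": 7,"ty": -33,"tz": 0,"wx": 0,"wy": 0,"wz": -0.1,"gripper": 0},
    {"tx": 14,"ty": -66,"tz": 0,"wx": 0,"wy": 0,"wz": -0.2,"gripper": 0},
    {"tx": 21,"ty": -100,"tz": 0,"wx": 0,"wy": 0,"wz": -0.31,"gripper": 0},
    {"tx": 28,"ty": -134,"tz": 0,"wx": 0,"wy": 0,"wz": -0.42,"gripper": 0},
    {"tx": 35,"ty": -168,"tz": 0,"wx": 0,"wy": 0,"wz": -0.53,"gripper": 0}
  ]
}}

```text
time: 4.87
position: [0.4803, -0.072, 0.2118]
tool_rot: [2.9, 1.204, 0.001]
ft_force: [0.6, 0.2, -2.2]
grip_width: 0.177
grip_force: 45.0
```

```bash
python3 -c "
from h import *
plan([.4725,.097,.210],np.radians(-7))"
```

```text
t 4.8667 pos [ 0.4803 -0.072   0.2118] yawy -44.9 grip 0.177 45.0 F [ 0.6  0.2 -2.2] q [ 0.55 -0.02 -0.45  1.81 -0.01  1.35 -0.68]
shift [ 114.2 -124.9    1.6] rot [ 0.001  0.001 -0.662]
```

>>> {"method": "jog_arm", "body": {
  "increments": [
    {"tx": 22,"ty": -24,"tz": 0,"wx": 0,"wy": 0,"wz": -0.11,"gripper": 0},
    {"tx": 44,"ty": -48,"tz": 0,"wx": 0,"wy": 0,"wz": -0.22,"gripper": 0},
    {"tx": 66,"ty": -72,"tz": 0,"wx": 0,"wy": 0,"wz": -0.33,"gripper": 0},
    {"tx": 88,"ty": -96,"tz": 0,"wx": 0,"wy": 0,"wz": -0.44,"gripper": 0},
    {"tx": 104,"ty": -114,"tz": 0,"wx": 0,"wy": 0,"wz": -0.54,"gripper": 0}
  ]
}}

```text
time: 5.28
position: [0.4737, 0.084, 0.2119]
tool_rot: [2.472, 1.938, 0.002]
ft_force: [0.7, 0.5, -3.2]
grip_width: 0.173
grip_force: 45.0
```

```bash
python3 -c "
from h import *
plan([.4725,.097,.180],np.radians(-7))"
```

```text
t 5.2833 pos [0.4737 0.084  0.2119] yawy -13.8 grip 0.173 45.0 F [ 0.7  0.5 -3.2] q [ 0.39 -0.03 -0.61  1.82 -0.02  1.35 -0.45]
shift [12.3 -4.3 31.9] rot [ 0.001 -0.    -0.119]
```

>>> {"method": "jog_arm", "body": {
  "increments": [
    {"tx": 6,"ty": -2,"tz": 8,"wx": 0,"wy": 0,"wz": -0.06,"gripper": 0},
    {"tx": 12,"ty": -4,"tz": 20,"wx": 0,"wy": 0,"wz": -0.119,"gripper": 0},
    {"tx": 12,"ty": -4,"tz": 36,"wx": 0,"wy": 0,"wz": -0.119,"gripper": 0},
    {"tx": 12,"ty": -4,"tz": 47,"wx": 0,"wy": 0,"wz": -0.119,"gripper": 0},
    {"tx": 12,"ty": -4,"tz": 52,"wx": 0,"wy": 0,"wz": -0.119,"gripper": 0}
  ]
}}

```text
time: 5.7
position: [0.4723, 0.0929, 0.1577]
tool_rot: [-2.361, -2.072, 0.003]
ft_force: [0.3, -1.3, -3.1]
grip_width: 0.179
grip_force: 45.0
```

>>> {"method": "jog_arm", "body": {
  "increments": [
    {"tx": 0,"ty": 0,"tz": 0,"wx": 0,"wy": 0,"wz": 0,"gripper": 0},
    {"tx": 0,"ty": 0,"tz": 0,"wx": 0,"wy": 0,"wz": 0,"gripper": 0},
    {"tx": 0,"ty": 0,"tz": 0,"wx": 0,"wy": 0,"wz": 0,"gripper": 0},
    {"tx": 0,"ty": 0,"tz": 0,"wx": 0,"wy": 0,"wz": 0,"gripper": 0},
    {"tx": 0,"ty": 0,"tz": 0,"wx": 0,"wy": 0,"wz": 0,"gripper": 0}
  ]
}}

```text
time: 6.12
position: [0.4738, 0.0933, 0.1596]
tool_rot: [2.361, 2.072, 0.001]
ft_force: [0.3, 0.1, -2.4]
grip_width: 0.183
grip_force: 45.0
```

```bash
python3 -c "
from h import *
plan([.4725,.097,.140],np.radians(-7))
im=vision.get_image('scene'); g=cv2.resize(im['color'][100:220,310:450],(700,600),interpolation=2)
s=ctrl.get_state(); p=s['position']; 
def dot(q,c): u,v=proj(im,q); cv2.circle(g,(int((u-310)*5),int((v-100)*5)),2,c,-1)
for t in np.linspace(0,6.28,60):
  dot([p[0]+.042*np.cos(t),p[1]+.042*np.sin(t),p[2]-.041+.032],(255,0,0))
  dot([.4725+.067*np.cos(t),.097+.067*np.sin(t),.09],(0,0,255))
for a in (83,263):
  a=np.radians(a)
  dot([p[0]+.055*np.cos(a),p[1]+.055*np.sin(a),p[2]-.041],(0,255,0))
cv2.imwrite('pics/a2.png',g)"
```

```text
t 6.1167 pos [0.4738 0.0933 0.1596] yawy -7.5 grip 0.183 45.0 F [ 0.3  0.1 -2.4] q [ 0.37  0.01 -0.62  1.89  0.01  1.24 -0.38]
shift [ 3.5 -1.8 19.6] rot [ 0.001 -0.    -0.008]
```

View pics/a2.png

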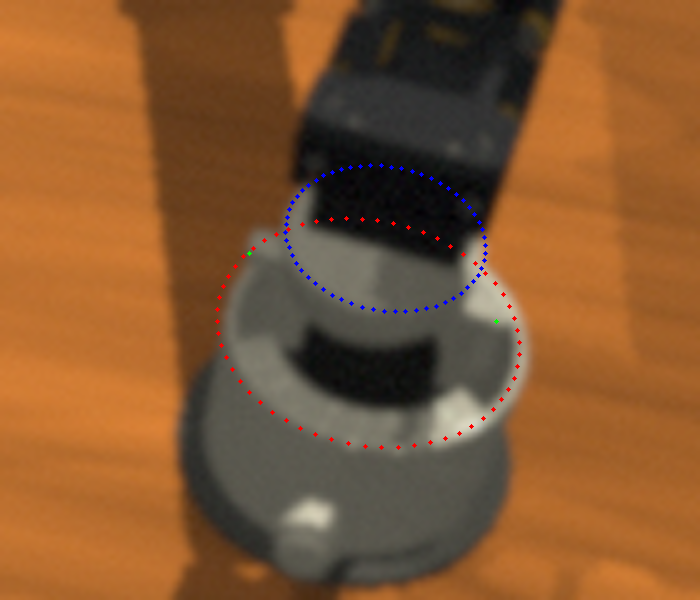

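The cap hangs over the mouth, with the lug at (258,240) near its predicted place. The housing rim in this camera sits about 7 crop px to the right of my circle, roughly 3 mm in +y, so I split the difference and aim at (0.4723, 0.0988).

>>> {"method": "jog_arm", "body": {
  "increments": [
    {"tx": 3,"ty": -1,"tz": 3,"wx": 0,"wy": 0,"wz": -0.006,"gripper": 0},
    {"tx": 5,"ty": -2,"tz": 8,"wx": 0,"wy": 0,"wz": -0.006,"gripper": 0},
    {"tx": 5,"ty": -2,"tz": 14,"wx": 0,"wy": 0,"wz": -0.006,"gripper": 0},
    {"tx": 5,"ty": -2,"tz": 20,"wx": 0,"wy": 0,"wz": -0.006,"gripper": 0},
    {"tx": 5,"ty": -2,"tz": 22,"wx": 0,"wy": 0,"wz": -0.006,"gripper": 0}
  ]
}}

```text
time: 6.58
position: [0.471, 0.0984, 0.1354]
tool_rot: [-2.354, -2.079, 0.003]
ft_force: [0.2, -1.5, -3.3]
grip_width: 0.176
grip_force: 45.0
```

>>> {"method": "jog_arm", "body": {
  "increments": [
    {"tx": 0,"ty": 0,"tz": 4,"wx": 0,"wy": 0,"wz": 0,"gripper": 0},
    {"tx": 0,"ty": 0,"tz": 8,"wx": 0,"wy": 0,"wz": 0,"gripper": 0},
    {"tx": 0,"ty": 0,"tz": 11,"wx": 0,"wy": 0,"wz": 0,"gripper": 0},
    {"tx": 0,"ty": 0,"tz": 13,"wx": 0,"wy": 0,"wz": 0,"gripper": 0},
    {"tx": 0,"ty": 0,"tz": 14,"wx": 0,"wy": 0,"wz": 0,"gripper": 0}
  ]
}}

```text
time: 7.0
position: [0.4718, 0.0985, 0.1226]
tool_rot: [-2.355, -2.079, 0.001]
ft_force: [0.1, -0.9, -2.9]
grip_width: 0.179
grip_force: 45.0
```

```bash
python3 -c "
from h import *
plan([.4723,.0988,.108],np.radians(-7)); print(ctrl.get_state()['torque'].round(2))"
```

```text
t 7.0 pos [0.4718 0.0985 0.1226] yawy -7.1 grip 0.179 45.0 F [ 0.1 -0.9 -2.9] q [ 0.36  0.05 -0.63  1.93  0.03  1.17 -0.41]
shift [ 0.3  0.4 14.6] rot [-0.     0.    -0.002]
[ 0.03 -0.09 -0.02]
```

It has entered the mouth without contact. Next I press it down.

>>> {"method": "jog_arm", "body": {
  "increments": [
    {"tx": 0,"ty": 0,"tz": 4,"wx": 0,"wy": 0,"wz": 0,"gripper": 0},
    {"tx": 0,"ty": 0,"tz": 8,"wx": 0,"wy": 0,"wz": 0,"gripper": 0},
    {"tx": 0,"ty": 0,"tz": 12,"wx": 0,"wy": 0,"wz": 0,"gripper": 0},
    {"tx": 0,"ty": 0,"tz": 15,"wx": 0,"wy": 0,"wz": 0,"gripper": 0},
    {"tx": 0,"ty": 0,"tz": 16,"wx": 0,"wy": 0,"wz": 0,"gripper": 0}
  ]
}}

```text
time: 7.42
position: [0.4724, 0.0988, 0.1071]
tool_rot: [2.354, 2.079, 0.001]
ft_force: [-1.0, 0.6, 5.9]
grip_width: 0.177
grip_force: 45.0
```

>>> {"method": "jog_arm", "body": {
  "increments": [
    {"tx": 0,"ty": 0,"tz": 0,"wx": 0,"wy": 0,"wz": 0,"gripper": 0},
    {"tx": 0,"ty": 0,"tz": 0,"wx": 0,"wy": 0,"wz": 0,"gripper": 0},
    {"tx": 0,"ty": 0,"tz": 0,"wx": 0,"wy": 0,"wz": 0,"gripper": 0},
    {"tx": 0,"ty": 0,"tz": 0,"wx": 0,"wy": 0,"wz": 0,"gripper": 0},
    {"tx": 0,"ty": 0,"tz": 0,"wx": 0,"wy": 0,"wz": 0,"gripper": 0}
  ]
}}

```text
time: 7.83
position: [0.4723, 0.0987, 0.1072]
tool_rot: [2.354, 2.079, 0.001]
ft_force: [-1.0, 0.1, 4.4]
grip_width: 0.177
grip_force: 45.0
```

```bash
python3 -c "
from h import *
plan([.4718,.0985,.107],np.radians(-97)); print(ctrl.get_state()['torque'].round(2))"
```

```text
t 7.8333 pos [0.4723 0.0987 0.1072] yawy -7.1 grip 0.177 45.0 F [-1.   0.1  4.4] q [ 0.36  0.07 -0.63  1.95  0.04  1.14 -0.42]
shift [-0.3 -0.5  0.2] rot [ 0.000e+00 -1.000e-03  1.569e+00]
[0.08 0.02 0.05]
```

The 7.4 N spring reaction matches a sink of about 12 mm. Twisting clockwise.

>>> {"method": "jog_arm", "body": {
  "increments": [
    {"tx": 0,"ty": 0,"tz": 0,"wx": 0,"wy": 0,"wz": 0.08,"gripper": 0},
    {"tx": 0,"ty": 0,"tz": 0,"wx": 0,"wy": 0,"wz": 0.16,"gripper": 0},
    {"tx": 0,"ty": 0,"tz": 0,"wx": 0,"wy": 0,"wz": 0.24,"gripper": 0},
    {"tx": 0,"ty": 0,"tz": 0,"wx": 0,"wy": 0,"wz": 0.32,"gripper": 0},
    {"tx": 0,"ty": 0,"tz": 0,"wx": 0,"wy": 0,"wz": 0.4,"gripper": 0}
  ]
}}

```text
time: 8.25
position: [0.4737, 0.099, 0.1077]
tool_rot: [2.723, 1.565, 0.006]
ft_force: [2.3, 0.3, 4.4]
grip_width: 0.182
grip_force: 45.0
```

```bash
python3 -c "
from h import *
plan([.4723,.0987,.107],np.radians(-97)); print(ctrl.get_state()['torque'].round(2))"
```

```text
t 8.25 pos [0.4737 0.099  0.1077] yawy -30.2 grip 0.182 45.0 F [2.3 0.3 4.4] q [ 0.34  0.06 -0.62  1.95  0.04  1.13 -0.82]
shift [-0.9 -1.1  0.7] rot [ 1.000e-03 -4.000e-03  1.165e+00]
[-0.03 -0.6   0.02]
```

>>> {"method": "jog_arm", "body": {
  "increments": [
    {"tx": 0,"ty": 0,"tz": 0,"wx": 0,"wy": 0,"wz": 0.08,"gripper": 0},
    {"tx": 0,"ty": 0,"tz": 0,"wx": 0,"wy": 0,"wz": 0.17,"gripper": 0},
    {"tx": 0,"ty": 0,"tz": 0,"wx": 0,"wy": 0,"wz": 0.26,"gripper": 0},
    {"tx": 0,"ty": 0,"tz": 0,"wx": 0,"wy": 0,"wz": 0.35,"gripper": 0},
    {"tx": 0,"ty": 0,"tz": 0,"wx": 0,"wy": 0,"wz": 0.44,"gripper": 0}
  ]
}}

```text
time: 8.67
position: [0.4738, 0.0984, 0.1077]
tool_rot: [2.999, 0.932, 0.006]
ft_force: [1.9, -0.1, 5.0]
grip_width: 0.176
grip_force: 45.0
```

>>> {"method": "jog_arm", "body": {
  "increments": [
    {"tx": 0,"ty": 0,"tz": 0,"wx": 0,"wy": 0,"wz": 0.08,"gripper": 0},
    {"tx": 0,"ty": 0,"tz": 0,"wx": 0,"wy": 0,"wz": 0.17,"gripper": 0},
    {"tx": 0,"ty": 0,"tz": 0,"wx": 0,"wy": 0,"wz": 0.26,"gripper": 0},
    {"tx": 0,"ty": 0,"tz": 0,"wx": 0,"wy": 0,"wz": 0.35,"gripper": 0},
    {"tx": 0,"ty": 0,"tz": 0,"wx": 0,"wy": 0,"wz": 0.44,"gripper": 0}
  ]
}}

```text
time: 9.08
position: [0.4736, 0.0979, 0.1076]
tool_rot: [3.13, 0.255, 0.005]
ft_force: [1.5, -1.6, 5.7]
grip_width: 0.176
grip_force: 45.0
```

```bash
python3 -c "
from h import *
plan([.4723,.0987,.107],np.radians(-97)); print(ctrl.get_state()['torque'].round(2))"
```

```text
t 9.0833 pos [0.4736 0.0979 0.1076] yawy -80.7 grip 0.176 45.0 F [ 1.5 -1.6  5.7] q [ 0.31  0.06 -0.59  1.95  0.04  1.14 -1.7 ]
shift [-1.1 -1.   0.6] rot [ 0.001 -0.003  0.284]
[-0.44 -0.34  0.08]
```

>>> {"method": "jog_arm", "body": {
  "increments": [
    {"tx": 0,"ty": 0,"tz": 0,"wx": 0,"wy": 0,"wz": 0.08,"gripper": 0},
    {"tx": 0,"ty": 0,"tz": 0,"wx": 0,"wy": 0,"wz": 0.16,"gripper": 0},
    {"tx": 0,"ty": 0,"tz": 0,"wx": 0,"wy": 0,"wz": 0.23,"gripper": 0},
    {"tx": 0,"ty": 0,"tz": 0,"wx": 0,"wy": 0,"wz": 0.28,"gripper": 0},
    {"tx": 0,"ty": 0,"tz": 0,"wx": 0,"wy": 0,"wz": 0.28,"gripper": 0}
  ]
}}

```text
time: 9.5
position: [0.4732, 0.0976, 0.1074]
tool_rot: [3.135, -0.18, 0.004]
ft_force: [1.9, -0.5, 4.2]
grip_width: 0.18
grip_force: 45.0
```

>>> {"method": "jog_arm", "body": {
  "increments": [
    {"tx": 0,"ty": 0,"tz": 0,"wx": 0,"wy": 0,"wz": 0,"gripper": 0},
    {"tx": 0,"ty": 0,"tz": 0,"wx": 0,"wy": 0,"wz": 0,"gripper": 0},
    {"tx": 0,"ty": 0,"tz": 0,"wx": 0,"wy": 0,"wz": 0,"gripper": 0},
    {"tx": 0,"ty": 0,"tz": 0,"wx": 0,"wy": 0,"wz": 0,"gripper": 0},
    {"tx": 0,"ty": 0,"tz": 0,"wx": 0,"wy": 0,"wz": 0,"gripper": 0}
  ]
}}

```text
time: 9.92
position: [0.4723, 0.0984, 0.107]
tool_rot: [3.136, -0.177, 0.001]
ft_force: [1.0, -1.2, 5.1]
grip_width: 0.175
grip_force: 45.0
```

```bash
python3 -c "
from h import *
plan([.4723,.0987,.107],np.radians(-97)); print(ctrl.get_state()['torque'].round(2))"
```

```text
t 9.9167 pos [0.4723 0.0984 0.107 ] yawy -96.5 grip 0.175 45.0 F [ 1.  -1.2  5.1] q [ 0.3   0.06 -0.58  1.95  0.04  1.14 -1.97]
shift [-0.  -0.3  0. ] rot [ 0.    -0.001  0.009]
[-0.69 -0.46  0.04]
```

>>> {"method": "jog_arm", "body": {
  "increments": [
    {"tx": 0,"ty": 0,"tz": 0,"wx": 0,"wy": 0,"wz": 0.015,"gripper": 0},
    {"tx": 0,"ty": 0,"tz": 0,"wx": 0,"wy": 0,"wz": 0.015,"gripper": 0},
    {"tx": 0,"ty": 0,"tz": -2,"wx": 0,"wy": 0,"wz": 0.015,"gripper": 0},
    {"tx": 0,"ty": 0,"tz": -4,"wx": 0,"wy": 0,"wz": 0.015,"gripper": 0},
    {"tx": 0,"ty": 0,"tz": -5,"wx": 0,"wy": 0,"wz": 0.015,"gripper": 0}
  ]
}}

```text
time: 10.33
position: [0.4717, 0.0988, 0.112]
tool_rot: [-3.135, 0.201, 0.001]
ft_force: [1.2, -1.4, 4.0]
grip_width: 0.175
grip_force: 45.0
```

>>> {"method": "jog_arm", "body": {
  "increments": [
    {"tx": 0,"ty": 0,"tz": 0,"wx": 0,"wy": 0,"wz": 0,"gripper": 0},
    {"tx": 0,"ty": 0,"tz": 0,"wx": 0,"wy": 0,"wz": 0,"gripper": 1},
    {"tx": 0,"ty": 0,"tz": 0,"wx": 0,"wy": 0,"wz": 0,"gripper": 1},
    {"tx": 0,"ty": 0,"tz": 0,"wx": 0,"wy": 0,"wz": 0,"gripper": 1},
    {"tx": 0,"ty": 0,"tz": 0,"wx": 0,"wy": 0,"wz": 0,"gripper": 1}
  ]
}}

```text
time: 10.75
position: [0.4709, 0.0989, 0.1111]
tool_rot: [-3.135, 0.201, 0.003]
ft_force: [0.0, -0.1, -0.1]
grip_width: 0.401
grip_force: 0.0
```

>>> {"method": "jog_arm", "body": {
  "increments": [
    {"tx": 0,"ty": 0,"tz": 0,"wx": 0,"wy": 0,"wz": 0,"gripper": 1},
    {"tx": 0,"ty": 0,"tz": 0,"wx": 0,"wy": 0,"wz": 0,"gripper": 1},
    {"tx": 0,"ty": 0,"tz": 0,"wx": 0,"wy": 0,"wz": 0,"gripper": 1},
    {"tx": 0,"ty": 0,"tz": 0,"wx": 0,"wy": 0,"wz": 0,"gripper": 1},
    {"tx": 0,"ty": 0,"tz": 0,"wx": 0,"wy": 0,"wz": 0,"gripper": 1}
  ]
}}

```text
time: 11.17
position: [0.4719, 0.0986, 0.1119]
tool_rot: [3.135, -0.201, -0.0]
ft_force: [0.2, 0.4, 0.3]
grip_width: 0.776
grip_force: 0.0
```

>>> {"method": "jog_arm", "body": {
  "increments": [
    {"tx": 0,"ty": 0,"tz": 0,"wx": 0,"wy": 0,"wz": 0,"gripper": 1},
    {"tx": 0,"ty": 0,"tz": -15,"wx": 0,"wy": 0,"wz": 0,"gripper": 1},
    {"tx": 0,"ty": 0,"tz": -40,"wx": 0,"wy": 0,"wz": 0,"gripper": 1},
    {"tx": 0,"ty": 0,"tz": -65,"wx": 0,"wy": 0,"wz": 0,"gripper": 1},
    {"tx": 0,"ty": 0,"tz": -90,"wx": 0,"wy": 0,"wz": 0,"gripper": 1}
  ]
}}

```text
time: 11.58
position: [0.4716, 0.0987, 0.2028]
tool_rot: [3.135, -0.201, -0.001]
ft_force: [0.7, 0.0, -0.3]
grip_width: 0.992
grip_force: 0.0
```

>>> {"method": "jog_arm", "body": {
  "increments": [
    {"tx": 0,"ty": -25,"tz": -10,"wx": 0,"wy": 0,"wz": 0,"gripper": 1},
    {"tx": 0,"ty": -55,"tz": -15,"wx": 0,"wy": 0,"wz": 0,"gripper": 1},
    {"tx": 0,"ty": -85,"tz": -20,"wx": 0,"wy": 0,"wz": 0,"gripper": 1},
    {"tx": 0,"ty": -115,"tz": -20,"wx": 0,"wy": 0,"wz": 0,"gripper": 1},
    {"tx": 0,"ty": -135,"tz": -20,"wx": 0,"wy": 0,"wz": 0,"gripper": 1}
  ]
}}

```text
time: 12.0
position: [0.4891, 0.2358, 0.2226]
tool_rot: [-3.133, 0.198, -0.002]
ft_force: [0.3, 0.3, -0.3]
grip_width: 1.003
grip_force: 0.0
```

```bash
python3 -c "
from h import *
plan([.4723,.0987,.2],np.radians(-97))
a=vision.get_image('scene')['color'];b=vision.get_image('top')['color']
cv2.imwrite('pics/f.png',np.hstack([cv2.resize(a[110:310,230:430],(400,400),interpolation=2),cv2.resize(b[120:330,110:320],(400,400),interpolation=2)]))"
```

```text
t 12.0 pos [0.4891 0.2358 0.2226] yawy -97.2 grip 1.003 0.0 F [ 0.3  0.3 -0.3] q [ 0.15  0.13 -0.7   1.66  0.08  1.38 -2.26]
shift [  0.5 138.2  22.3] rot [-0.002 -0.001 -0.004]
```

View pics/f.png

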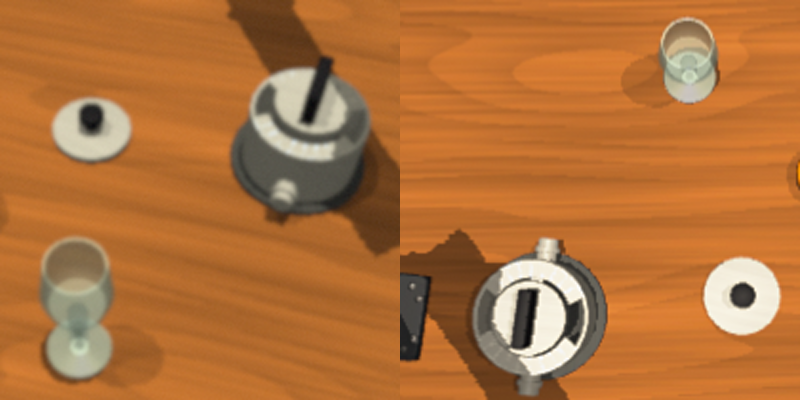

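The cap sits level in the housing mouth. Its bar, at (525,318) on the right side of the picture, lies in line with the nipples, and both slots are empty, so it is locked. The lid (740,295) and the glass (690,60) have not moved, and the gripper is clear.

```bash
python3 -c "
from bench import ctrl
print(ctrl.close_job())"
```

```text
the job is handed in; nothing more can be done
None
```

The steel cap is seated in the filter housing, pressed down, turned a quarter turn clockwise and released locked under the flange; the last pictures show the lid and glass undisturbed and the gripper clear, and I handed the job in at about 12 s.

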